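# Lock a tube rack into the bench shaker

## Task

Load the aluminium tube rack onto the bench shaker so that it cannot come off when the shaker runs: set it upright on the shaker's plate, slide its foot back under the steel lips until it is fully home and the spring tongue has snapped up behind it, then let go. Keep the rack upright, and leave the beaker, the crucible and the timer standing where they are.

Things in the scene. Friction and masses are not known exactly. Their poses are not given: they have to be found in the camera images.
- tube_rack: Loose micro-tube rack, 0.45 kg: aluminium block 96 x 44 x 56 mm (x, y, z) with two rows of wells and white-capped tubes (fixed; caps reach 70 mm up), on a wider foot plate 116 x 70 x 8 mm; block top 64 mm up. Origin: centre of the underside; x along its length, y across (44 mm grasp), z up. Both ends alike. Starts on the worktop left or right of the shaker.
- shaker: White bench shaker, fixed, 246 x 170 x 145 mm, control panel on its -x side towards the robot. On top a level aluminium plate, its surface 125 mm above the underside, carrying a U-shaped steel retainer on the rear half and a spring tongue in a slot before it. Origin: centre of the underside; x from panel to back, z up.
- pocket (a point): Point on the plate's surface, 45 mm behind the shaker's centre (axes as the shaker's), where the centre of the rack's underside lies when home. Play at home: 1 mm to the back stop, 2.5 mm to the tongue, 2.5 mm each side. The rack slides in along +x: at x = -85 mm in this frame it stands on the plate clear of all lips and guides' throat, on the tongue, which yields.
- mouth (a point): Centre of the retainer's open front end, on the plate, 13 mm behind pocket (axes as the shaker's). From here to the back bar's stop 46 mm further, two rails stand 75 mm apart with lips 10.5 mm inwards (54 mm between them), underside 11 mm and top 17 mm over the plate, screw heads 19.5 mm; the back bar's lip is 7 mm. In front, guides 9 mm high flare outwards over 23 mm.
- catch (a joint): Angle of the spring tongue, a steel strip 70 x 20 mm on the centre line, hinged at its front, rising to the rear. 0 = up, its free end 7 mm over the plate; 0.10 rad = pressed flush. It yields to a rack set on it or slid over it (2.5 N at most) and springs up to 0 when the rack's near edge has passed its end, 60.5 mm before pocket; then the rack cannot slide out.
- beaker: Glass beaker 81 x 75 x 95 mm on the worktop on the other side of the shaker from the rack, not to be disturbed. Origin: centre of the underside.
- crucible: Small white lidded porcelain crucible, 45 x 45 x 46 mm, on the worktop right of the shaker, not to be disturbed. Origin: centre of the underside.
- lab_timer: White bench timer 72 x 62 x 20 mm lying on the worktop left of the shaker, not to be disturbed. Origin: centre of the underside.

How it is judged (in metres and radians):
On the way:
1. The rack is down on the shaker's plate, upright and in line with the retainer, with its centre still more than 20 mm short of home (x of tube_rack in the frame of pocket between -0.14 and -0.02 m and y of tube_rack in the frame of pocket between -0.02 and 0.02 m and z of tube_rack in the frame of pocket between -0.003 and 0.01 m and angle between tube_rack's own z axis and vertical below 0.2 rad), for 0.1 s.
At the end, for the whole second after the job is handed in: Rack released, at rest and flat on the plate (within 3 mm, tilt under 0.05 rad), in line with the retainer (0.12 rad), its centre within 4.5 mm of home sideways and from 4.5 mm short to 3 mm past it lengthways, and the tongue up behind it (joint under 0.025 rad) (x of tube_rack in the frame of pocket between -0.0045 and 0.003 m and y of tube_rack in the frame of pocket between -0.0045 and 0.0045 m and z of tube_rack in the frame of pocket between -0.002 and 0.003 m and angle between tube_rack's own z axis and vertical below 0.05 rad and angle between the x axis of tube_rack and the x axis of pocket, either way round below 0.12 rad and value of joint catch below 0.025 rad and linear speed of tube_rack below 0.01 m/s and contact force between the fingers and tube_rack below 0.1 N); the robot touches nothing.
It fails at once if The rack is tipped by more than 0.5 rad (angle between tube_rack's own z axis and vertical above 0.5 rad).
It fails at once if The beaker is moved by more than 30 mm or tipped over (distance of beaker from where it was at the start of the episode above 0.03 m or angle between beaker's own z axis and vertical above 0.4 rad).
It fails at once if The crucible is moved by more than 30 mm or tipped over (distance of crucible from where it was at the start of the episode above 0.03 m or angle between crucible's own z axis and vertical above 0.4 rad).
It fails at once if The timer is moved by more than 30 mm or tipped over (distance of lab_timer from where it was at the start of the episode above 0.03 m or angle between lab_timer's own z axis and vertical above 0.4 rad).
It also fails if it takes over 45 s, if anything falls off the work surface, if the arm or the gripper's body presses on something with over 40 N, if the wrist force passes 120 N, or if a joint passes its speed limit or range.

## Robot

A 6-joint arm with a two-finger parallel gripper is mounted at the origin on a cart in front of the work surface, level with it; the furniture and walls round the work are solid. World frame = base frame: x ahead of the robot, y to its left, z up, the work surface at z = 0. Lengths are in mm, angles in rad, forces in N, time in s.
With the tool pointing down it reaches from about 275 to 825 mm from the base axis. Payload 4.9 kg.
Tool frame: the origin (TCP) lies at the very end of the fingers, on their centre line; the grasp point (between the pads) lies 19 mm behind it; z points along the fingers, y is the line along which they close (so a half turn about z gives the same grasp; the last joint's range is limited). The gripper opens to 85 mm and grips with 20 to 120 N. Pads are 22 mm wide; open, the fingers measure 114 mm over their backs; the gripper's body (76 mm by 85 mm) begins 54 mm behind the grasp point. The pads swing forward as they close: fully open they stand 13 mm farther back than shut.
Start: joints at [-1.288, 0.326, -0.193, 1.052, 0, 1.437], TCP at [222.673, -502.927, 231.281] pointing down, gripper open.
Joint ranges: [-2.65, 2.65], [-0.97, 1.79], [-1.3, 1.35], [-1.93, 2.1], [-1.47, 1.37], [-3.14, 3.14]. Speed limits (rad/s): [2.57, 2.57, 3.14, 3.14, 3.14, 3.14].

## Interface

Orientations are given as [roll, pitch, yaw] about the fixed x, y, z axes, in that order (R = Rz(yaw) Ry(pitch) Rx(roll)).
In Python, from bench import bot gives the robot as it stands. Calls block until the motion is done:
- bot.move_ptp(position, orientation): joint-space move of the TCP to a pose.
- bot.movel(position, rot=None, max_speed=150, threshold=None): straight line of the TCP; rot=None keeps the orientation; max_speed is the mean speed in mm/s. With threshold (N) it stops when the force on the tool has changed by that much, and returns True; else False.
- bot.move_j(angles): joint-space move.
- bot.grip(opening, effort=None): opening from 0.0 (shut) to 1.0 (fully open); effort is the grip in N (None keeps the last); returns when the fingers have stopped.
- bot.dwell(seconds).
- bot.solve_ik(position, orientation): joint angles nearest the present ones, or None.
- bot.get_state(): the state.
- bot.capture(name): name is "scene" or "top" or "wrist"; returns the picture (420x560x3 uint8, blue, green, red); there is no depth.
- bot.camera_model(name): a dict with "K" (3x3 intrinsics, pixels), "position" and "rotation" of the camera in the world. Camera axes: x right, y up, looking along -z (the intrinsics and any distortion apply to the point x, -y, -z); pixel columns grow to the right and rows downward; lengths in mm; the calibration is good to about 2 mm. A picture is of the moment at which its call begins: read the wrist's pose just before it. camera_model takes no time and is no camera call; for the wrist camera it gives the pose at the moment of the call.
A pose or a line that the arm cannot do raises bot.IKError and nothing moves.
- bot.sign_off(): hands the job in; it is judged then, once.
The state is a dict: "t": time; "qpos": joint angles; "joint_velocities": joint speeds; "effort": joint torques, N m; "tcp_pos": TCP position; "orientation": TCP orientation; "contact_force": force on the tool from outside, world axes, zero at the start; "wrist_torque": the same for the moment, N m; "opening": opening from 0.0 (shut) to 1.0 (fully open); "gripper_force": force on a finger pad.
Only numpy, scipy, OpenCV 4.12 (cv2) and the standard library are available. Lean on these libraries where they do the work, as an engineer would, in place of code of your own. Each camera call takes 0.05 s, during which the arm holds its last target. There are 200 camera calls.

## Working session

There is one attempt and no reset: what is moved stays moved. The work goes in short steps, each a Python script; the robot and the scene stay as the last script left them, time stands still between calls to the robot, and variables do not carry over. Pictures are saved under pics/ and viewed, at most 10 in all, crops included, and the job is handed in when it is done.

```bash
mkdir -p pics
python3 - <<'E'
from bench import bot
import cv2,numpy as np
for n in("scene","top"):
    cv2.imwrite(f"pics/{n}0.png",bot.capture(n)); m=bot.camera_model(n); print(n,{k:np.round(v,3).tolist() if not isinstance(v,str) else v for k,v in m.items()})
s=bot.get_state();print(s)
E
```

```text
scene {'K': [[452.952, 0.0, 284.503], [0.0, 452.952, 211.473], [0.0, 0.0, 1.0]], 'position': [-271.972, 604.893, 1062.389], 'rotation': [0.813, 0.009, -2.228]}
top {'K': [[409.796, 0.0, 286.151], [0.0, 409.796, 202.985], [0.0, 0.0, 1.0]], 'position': [441.572, -25.533, 1049.851], 'rotation': [0.083, 0.024, -1.598]}
{'t': 0.1, 'qpos': array([-1.28818386e+00,  3.26873506e-01, -1.93435585e-01,  1.05200745e+00,
        1.70314819e-05,  1.43658733e+00]), 'joint_velocities': array([ 0.00123958, -0.00175601,  0.00236956,  0.00235204,  0.00197908,
       -0.00156333]), 'effort': array([ 3.19759592e-04, -4.44240332e+01,  2.63037908e+01,  7.90339080e-03,
       -1.78674304e-04,  6.02034135e-06]), 'tcp_pos': array([ 222.54179699, -502.42310127,  230.59643428]), 'orientation': array([-3.14008839e+00, -2.20292364e-04,  4.16821287e-01]), 'contact_force': array([-1.247874  ,  0.36832185, -0.03289203]), 'wrist_torque': array([-0.02858112,  0.02687214,  0.01848564]), 'gripper_force': 0.0, 'opening': 1.0003753852062776}
```

View pics/scene0.png

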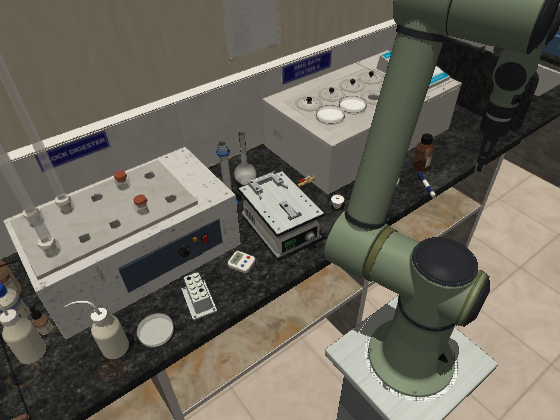

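View pics/top0.png

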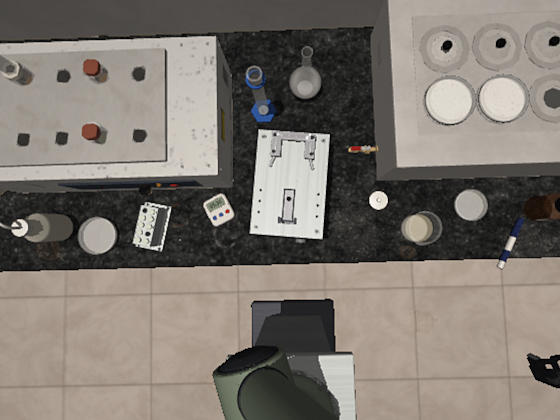

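The scene shows the shaker mid-bench. In the top view its plate spans (257,130)–(329,240), the rack is at about (152,226) to the left, the timer at (218,209), the crucible at (378,200) and the beaker at (421,228). Next I'll write the helpers, then get rough positions and wrist views.

```bash
cat > h.py <<'E'
from bench import bot
import cv2,numpy as np
from scipy.spatial.transform import Rotation as R
def cam(n):
    m=bot.camera_model(n); r=np.array(m["rotation"],float)
    Rm=r if r.shape==(3,3) else R.from_euler("xyz",r).as_matrix()
    return np.array(m["K"]),np.array(m["position"]),Rm
def ray(c,u,v):
    K,p,Rm=c; d=np.linalg.inv(K)@[u,v,1]; d=Rm@(d*[1,-1,-1]); return p,d/np.linalg.norm(d)
def plane(c,u,v,z):
    p,d=ray(c,u,v); return p+d*(z-p[2])/d[2]
def proj(c,P):
    K,p,Rm=c; q=Rm.T@(np.asarray(P,float)-p); q=K@(q*[1,-1,-1]); return q[:2]/q[2]
def tri(*obs):  # obs: (cam,(u,v)) -> point, rms residual
    A=np.zeros((3,3));b=np.zeros(3);L=[]
    for c,(u,v) in obs:
        p,d=ray(c,u,v); M=np.eye(3)-np.outer(d,d); A+=M;b+=M@p; L.append((p,M))
    X=np.linalg.solve(A,b); return X,np.sqrt(np.mean([np.sum((M@(X-p))**2) for p,M in L]))
E
python3 - <<'E'
from h import *
c=cam("top"); s=cam("scene"); m=bot.camera_model("wrist");print(m.keys(),m["position"],m["rotation"])
print(bot.get_state()["tcp_pos"], "base in scene",proj(s,[0,0,0]))
for n,u,v,z in [("rackTop",152,226,64),("shFL",250,234,125),("shFR",327,240,125),("shBL",258,130,125),("shBR",329,134,125),("timer",218,209,20),("cruc",378,200,46),("beak",421,228,95),("digester corner",232,185,150)]:
    P=plane(c,u,v,z); print(n,P.round(0),proj(s,P).round(0))
E
```

```text
dict_keys(['K', 'position', 'rotation']) [ 287.83286694 -473.51190014  373.00880504] [-0.28439175  0.00186065 -1.15300918]
[ 222.54179699 -502.42310127  230.59643428] base in scene [410.94300362 355.86020872]
rackTop [478. 322.  64.] [202. 284.]
shFL [451.  78. 125.] [279. 235.]
shFR [433. -95. 125.] [328. 212.]
shBL [690.  55. 125.] [239. 189.]
shBR [ 675. -108.  125.] [283. 171.]
timer [518. 169.  20.] [242. 260.]
cruc [ 526. -229.   46.] [338. 197.]
beak [ 454. -315.   95.] [374. 187.]
digester corner [560. 113. 150.] [247. 213.]
```

Run:
```python
from h import *
import pickle
D={}
def shot(n,p):
    try: bot.move_ptp(p,[np.pi,0,np.pi])
    except bot.IKError as e: print(n,"IK",e);return
    c=cam("wrist"); im=bot.capture("wrist"); D[n]=c; cv2.imwrite(f"pics/{n}.png",im)
    st=bot.get_state(); print(n,st["t"],st["tcp_pos"].round(1),st["orientation"].round(3),c[1].round(1),st["qpos"].round(2))
shot("s1",[520,-60,330]); shot("s2",[520,50,330]); shot("r1",[440,270,260]); shot("r2",[440,360,260])
pickle.dump(D,open("cams.pkl","wb"))
a=np.vstack([np.hstack([cv2.imread(f"pics/{n}.png") for n in p]) for p in (("s1","s2"),("r1","r2"))])
cv2.imwrite("pics/m1.png",cv2.resize(a,(800,600)))
```

```text
s1 2.1083 [519.9 -60.7 329.8] [-3.141 -0.     3.14 ] [449.2 -60.1 472.2] [-0.26  0.23 -0.07  1.27 -0.   -0.26]
s2 2.675 [520.1  49.6 329.9] [-3.141 -0.     3.141] [449.3  50.6 472.3] [-0.05  0.23 -0.07  1.27 -0.   -0.05]
r1 3.6917 [441.3 268.9 260.5] [-3.142e+00  1.000e-03  3.139e+00] [370.1 269.6 402.8] [ 0.4   0.25 -0.23  1.1  -0.    0.41]
r2 4.1917 [440.7 359.1 260. ] [-3.141  0.     3.14 ] [370.  360.3 402.3] [ 0.55  0.34 -0.09  1.13 -0.    0.56]
```

View pics/m1.png

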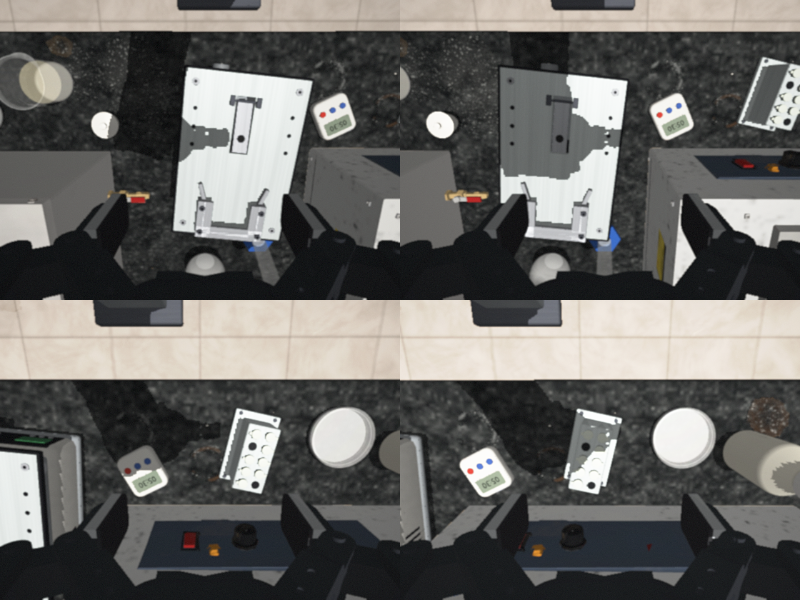

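The wrist views show the retainer open towards the robot (image top). In the first view the plate corners are near (188,67), (312,80), (282,240) and (175,230) in the montage. The rack is at about (250,450), tilted some 10–15°. I need enlarged crops to pick features.

Run:
```python
import cv2,numpy as np
f=lambda n,x,y,w,h,s:cv2.resize(cv2.imread(f"pics/{n}.png")[y:y+h,x:x+w],(w*s,h*s),interpolation=cv2.INTER_CUBIC)
cv2.imwrite("pics/m2.png",np.hstack([f("r1",300,145,100,145,4),f("r2",225,145,100,145,4)]))
cv2.imwrite("pics/m3.png",np.hstack([f("s1",235,85,210,260,2),np.zeros((520,8,3),np.uint8),cv2.resize(f("s1",240,245,160,100,2),None,fx=1.15,fy=1.15)[:520] if 0 else np.vstack([f("s1",255,250,140,95,2),f("s2",155,250,140,95,2),np.zeros((140,280,3),np.uint8)])]))
```

```text
(no output)
```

View pics/m2.png

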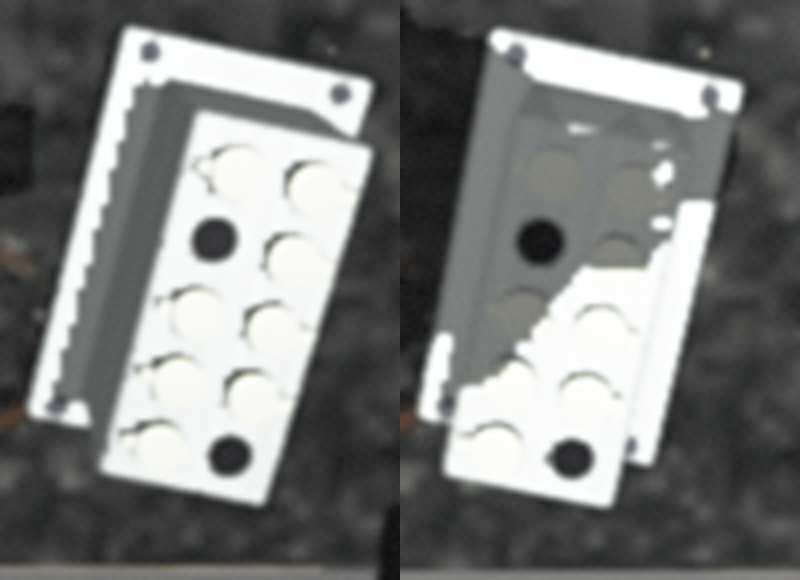

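View pics/m3.png

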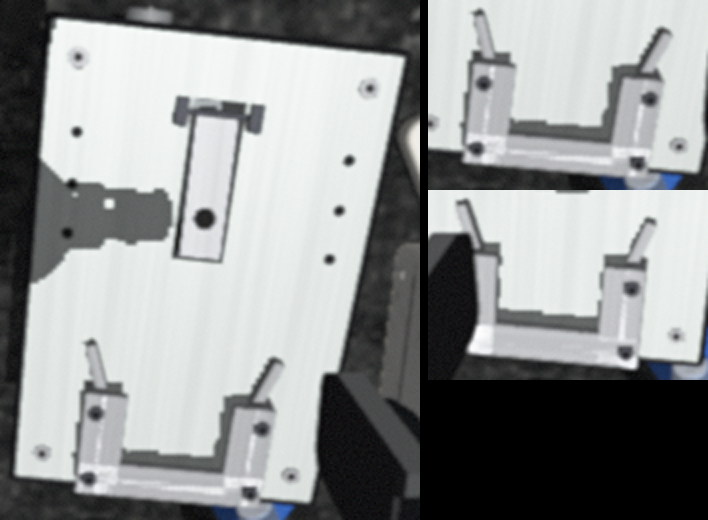

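Crops show the four foot screws, the two empty wells and the block-top corners clearly. On the shaker the plate screws, tongue hole and retainer screws are visible, but a finger hides part of the retainer in s2. I'll take two more shaker views from further in, then triangulate blobs.

Run:
```python
from h import *
import pickle
D=pickle.load(open("cams.pkl","rb"))
def shot(n,p):
    bot.move_ptp(p,[np.pi,0,np.pi])
    c=cam("wrist"); im=bot.capture("wrist"); D[n]=c; cv2.imwrite(f"pics/{n}.png",im)
bot.movel([440,300,330]); bot.move_ptp([520,50,330],[np.pi,0,np.pi]); shot("s4",[590,45,330]); shot("s3",[590,-75,330])
pickle.dump(D,open("cams.pkl","wb")); print(bot.get_state()["t"])
a=np.hstack([cv2.imread(f"pics/{n}.png")[40:340] for n in("s3","s4")])
cv2.imwrite("pics/m4.png",cv2.resize(a,(800,214*1)))
I={n:cv2.cvtColor(cv2.imread(f"pics/{n}.png"),cv2.COLOR_BGR2GRAY).astype(float) for n in D}
def blob(n,u,v,r=6):
    for _ in range(3):
        x0,y0=int(round(u))-r,int(round(v))-r
        w=I[n][y0:y0+2*r+1,x0:x0+2*r+1]
        if w.shape!=(2*r+1,2*r+1): return None
        t=np.percentile(w,85); W=np.clip(t-w-0.4*(t-w.min()),0,None)
        yy,xx=np.mgrid[:2*r+1,:2*r+1]; u,v=x0+(W*xx).sum()/W.sum(),y0+(W*yy).sum()/W.sum()
    return u,v
F={"foot1":(150,51),"foot2":(340,93),"foot3":(56,405),"wellA":(213,240),"wellB":(229,456)}
G={"foot1":(116,55),"foot2":(311,97),"foot3":(47,405),"wellA":(140,241),"wellB":(171,458)}
for k in F:
    r=9 if "well" in k else 3
    a=blob("r1",300+F[k][0]/4-.4,145+F[k][1]/4-.4,r); b=blob("r2",225+G[k][0]/4-.4,145+G[k][1]/4-.4,r)
    X,e=tri((D["r1"],a),(D["r2"],b)); print(k,np.round(a,1),np.round(b,1),X.round(1),round(e,2))
F1={"topA":((198,110),(130,110)),}
# foot / block corners
for k,a,b,in [("cornerF1",(125,27),(90,28)),("cornerF2",(373,80),(346,80)),("cornerBlock3",(267,507),(213,507)),("cornerBlock4",(100,470),(44,472))]:
    X,e=tri((D["r1"],(300+a[0]/4-.4,145+a[1]/4-.4)),(D["r2"],(225+b[0]/4-.4,145+b[1]/4-.4))); print(k,X.round(1),round(e,2))
S={"p1":(78,58),"p2":(370,88),"p3":(42,453),"p4":(291,475),"tong":(204,218),"h1":(77,132),"h2":(349,160),"h3":(339,211),"h4":(330,259)}
for k,(x,y) in S.items():
    a=blob("s1",235+x/2,85+y/2,4); P=plane(D["s1"],*a,126); obs=[(D["s1"],a)]
    for n in("s2","s3","s4"):
        q=proj(D[n],P); 
        if 8<q[0]<550 and 8<q[1]<410:
            b=blob(n,*q,4)
            if b and np.hypot(*(b-q))<4: obs.append((D[n],b))
    X,e=tri(*obs); print(k,X.round(1),round(e,2),len(obs), P.round(1))
for k,(x,y) in {"t1":(96,413),"t2":(262,429),"t3":(88,479),"t4":(250,493)}.items():
    a=blob("s1",235+x/2,85+y/2,4); P=plane(D["s1"],*a,144.5); obs=[(D["s1"],a)]
    for n in("s3","s4"):
        q=proj(D[n],P); b=blob(n,*q,4); print(k,n,np.round(b-q,1),end=" ")
        if np.hypot(*(b-q))<4: obs.append((D[n],b))
    X,e=tri(*obs); print(X.round(1),round(e,2),len(obs),P.round(1))
```

```text
7.0167
foot1 [337.1 157.5] [252.6 160.1] [424.2 324.1  14.1] 1.12
foot2 [384.6 168.1] [302.2 169.4] [436.1 377.8   7.5] 0.44
foot3 [315.1 243.9] [236.6 245. ] [523.5 302.9  11.9] 0.35
wellA [353.1 204.5] [259.7 205.1] [462.  334.5  63.7] 0.03
wellB [356.8 258.8] [267.4 259.2] [519.  341.2  63.4] 0.05
cornerF1 [417.1 317.9   8.6] 0.1
cornerF2 [432.2 387.8   3.2] 0.29
cornerBlock3 [532.7 351.7  63.6] 0.3
cornerBlock4 [523.  308.7  62.9] 0.02
p1 [454.9 -71.8 126.2] 0.08 4 [454.8 -71.8 126. ]
p2 [469.2  64.3 126.3] 0.08 4 [469.1  64.5 126. ]
p3 [660.5 -93.4 129.2] 0.54 3 [662.4 -93.5 126. ]
p4 [676.8  42.7 125.9] 0.1 4 [676.6  42.6 126. ]
tong [530.6 -10.9 129.7] 0.11 4 [531.5 -10.4 126. ]
h1 [489.4 -72.9 125. ] 0.11 4 [489.2 -72.8 126. ]
h2 [503.1  58.4 124.9] 0.07 4 [503.   57.9 126. ]
h3 [528.   55.7 125. ] 0.2 4 [527.6  55.4 126. ]
h4 [552.8  53.1 124.9] 0.05 4 [552.5  52.8 126. ]
t1 s3 [-0.3  0.4] t1 s4 [0.6 0.6] [629.4 -64.2 142.3] 0.12 3 [628.1 -64.1 144.5]
t2 s3 [-0.4  0.4] t2 s4 [0.2 0.2] [637.6  20.3 143.2] 0.15 3 [636.9  20.2 144.5]
t3 s3 [-0.2  0.2] t3 s4 [0.7 0.4] [666.9 -68.2 142.4] 0.11 3 [665.7 -68.1 144.5]
t4 s3 [0.1 0.5] t4 s4 [0.8 0.6] [675.8  16.6 142.5] 0.14 3 [674.3  16.  144.5]
```

View pics/m4.png

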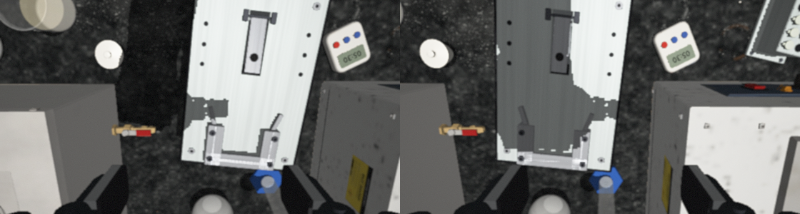

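Triangulation agrees with the given sizes: plate screws at z≈126, retainer screws at ≈143, wells at 63.6, block edge 44.1.

| Item | x (mm) | y (mm) | yaw (rad) |
|---|---|---|---|
| Shaker centre | 565.8 | -14.6 | -0.103 |
| Pocket | 610.5 | -19.4 | -0.103 |
| Rack centre | 481.3 | 340.2 | -0.215 |

Next is the grasp, after checking the digester's knob clearance.

Run:
```python
from h import *
import pickle
D=pickle.load(open("cams.pkl","rb"))
print("knob",tri((D["r1"],(343,330)),(D["r2"],(241,332))))
pi=np.pi; o=[pi,0,pi-0.215]
bot.move_ptp([480,100,330],[pi,0,pi-0.1]); bot.move_ptp([481.3,340.2,200],o)
bot.grip(1.0)
hit=bot.movel([481.3,340.2,90],o,120,threshold=8); print(hit,bot.get_state()["tcp_pos"])
if not hit:
    hit=bot.movel([481.3,340.2,24],o,80,threshold=8); s=bot.get_state(); print(hit,s["tcp_pos"],s["contact_force"].round(1),s["t"])
    if not hit:
        bot.grip(0.0,60); s=bot.get_state(); print(s["opening"],s["gripper_force"],s["contact_force"].round(1),s["t"])
        f0=s["contact_force"]
        bot.movel([481.3,340.2,60],o,60); s=bot.get_state(); print("lift",(s["contact_force"]-f0).round(1),s["opening"],s["tcp_pos"].round(1))
        cv2.imwrite("pics/l1.png",bot.capture("wrist"))
```

```text
knob (array([562.22532939, 320.10235749, 123.16305503]), np.float64(0.5586074458955513))
False [481.86438499 340.51192438  90.7575926 ]
False [481.69489656 340.42158264  24.40269912] [-0.9  0.5  1. ] 11.175
0.5111270870460879 62.6960563659668 [-0.3  0.3  4.5] 11.6333
lift [ 0.8 -0.1 -9.2] 0.5085871198993539 [481.1 340.1  60. ]
```

View pics/l1.png

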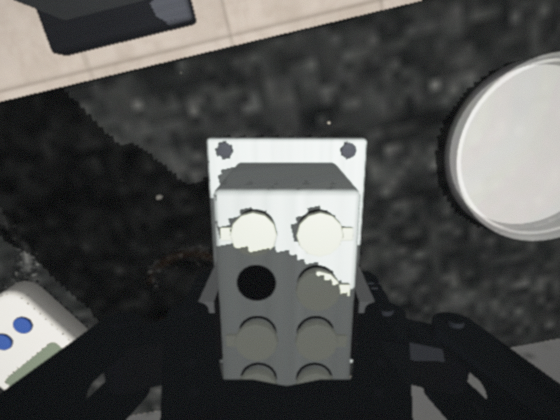

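The rack is held straight between the fingers, with its foot's near edge at row ~139 and its corners near (207,140) and (366,140). I'll check the in-hand offset from these, then carry it over.

Run:
```python
from h import *
pi=np.pi; c=cam("wrist"); t=bot.get_state()["tcp_pos"]; a=-.215
ux=np.array([np.cos(a),np.sin(a),0]);uy=np.array([-np.sin(a),np.cos(a),0])
for n,u,v,z in [("cL",207,140,44),("cR",366,140,44),("s1",224,150,44),("s2",348,150,44),("well",256,282,100)]:
    d=plane(c,u,v,z)-t; print(n,(d@ux).round(1),(d@uy).round(1))
# carry
bot.movel([465,335,215],[pi,0,pi-.215],200)
o=[pi,0,pi-.103]
bot.movel([465,-10,215],o,200)
s=bot.get_state();print(s["tcp_pos"].round(1),s["orientation"].round(3),s["opening"],s["t"],s["contact_force"].round(1))
```

```text
cL -56.9 -33.8
cR -57.0 34.7
s1 -52.7 -26.6
s2 -52.7 27.2
well -18.2 -9.0
[464.9  -9.4 215. ] [ 3.141 -0.     3.04 ] 0.5098936994968092 15.2417 [ 0.4 -0.3 -4.4]
```

```bash
cat >> h.py <<'E'
YAW=-.103; PK=np.array([610.5,-19.4]); UX=np.array([np.cos(YAW),np.sin(YAW)]);UY=np.array([-UX[1],UX[0]])
O=[np.pi,0,np.pi+YAW]
def W(x,z,y=0.): return [*(PK+UX*x+UY*y),z]     # pocket frame -> world
def rel():
    s=bot.get_state(); d=s["tcp_pos"][:2]-PK
    return np.round([d@UX,d@UY,s["tcp_pos"][2],*s["contact_force"],s["opening"],s["t"]],2)
E
python3 - <<'E'
from h import *
bot.movel(W(-87,175),O,120); print(rel())
print(bot.movel(W(-87,147.5),O,20,threshold=5),rel()); bot.dwell(.3); print(rel())
c=cam("wrist"); cv2.imwrite("pics/p1.png",bot.capture("wrist")); np.savez("p1.npz",*c)
E
```

```text
[-87.56   0.19 174.91  -0.68  -0.18  -4.01   0.51  15.98]
True [-8.6750e+01 -3.0000e-02  1.4958e+02 -5.4000e-01 -2.6000e-01  5.4300e+00
  5.1000e-01  1.7150e+01]
[-8.6750e+01 -1.0000e-02  1.4956e+02  2.0000e-01  4.0000e-01  4.8200e+00
  5.1000e-01  1.7450e+01]
```

View pics/p1.png

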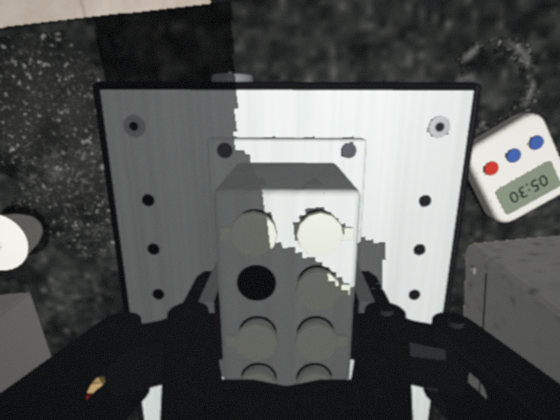

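The rack stands on the plate, visually parallel to it. Plate screws are at (134,126) and (439,127), foot screws at (224,150) and (348,150), and I'll compare those. Then I'll slide in with a force stop.

Run:
```python
from h import *
c=cam("wrist")
for n,u,v,z in [("pL",134,126,126),("pR",439,127,126),("fL",224,150,133),("fR",348,150,133),("h",148,200,125),("h",425,201,125)]:
    d=plane(c,u,v,z)[:2]-PK; print(n,(d@UX).round(1),(d@UY).round(1))
print(bot.movel(W(-30,149.5),O,60,threshold=15),rel())
print(bot.movel(W(-12,149.5),O,40,threshold=15),rel())
print(bot.movel(W(1.5,149.5),O,15,threshold=15),rel())
```

```text
pL -149.1 -67.7
pR -148.8 68.8
fL -139.3 -26.7
fR -139.3 27.3
h -114.7 -65.4
h -114.3 66.6
True [-8.6830e+01 -1.0000e-02  1.4965e+02 -1.8200e+00 -6.6000e-01  4.4300e+00
  5.0000e-01  1.7770e+01]
True [-86.73   0.   149.89  -1.12   0.89   3.73   0.51  18.19]
True [-86.61  -0.   150.16  -1.26   0.18   4.     0.51  19.26]
```

Alignment is good (foot mid-line +0.3 mm, plate +0.5 mm). The slide tripped at once though, so I'll test with small free moves.

Run:
```python
from h import *
bot.movel(W(-86.6,150.6),O,10); print(rel())
for x in(-85,-83,-80):
    bot.movel(W(x,150.6),O,15); print(rel())
```

```text
[-8.6930e+01  5.0000e-02  1.5017e+02  9.9000e-01  9.8000e-01 -2.4700e+00
  5.1000e-01  1.9510e+01]
[-8.5610e+01  3.0000e-02  1.5009e+02 -1.2700e+00 -2.0000e-02 -3.0800e+00
  5.1000e-01  1.9770e+01]
[-8.2890e+01  1.0000e-02  1.5052e+02 -6.0000e-01 -6.0000e-02 -2.2600e+00
  5.1000e-01  2.0050e+01]
[-7.957e+01 -5.000e-02  1.507e+02  5.100e-01  4.600e-01 -1.780e+00
  5.100e-01  2.040e+01]
```

Run:
```python
from h import *
bot.movel(W(-50,150.3),O,40); print(rel())
bot.movel(W(-25,150.3),O,40); print(rel())
for x in(-18,-12,-6,-3,-1):
    bot.movel(W(x,150.3),O,25); r=rel(); print(r)
    if np.hypot(r[3],r[4])>15: break
c=cam("wrist"); cv2.imwrite("pics/p2.png",bot.capture("wrist"))
```

```text
[-4.9300e+01 -3.0000e-02  1.5053e+02  2.0000e+00 -4.7000e-01 -3.0400e+00
  5.1000e-01  2.1300e+01]
[-2.4250e+01 -2.0000e-02  1.5049e+02  1.8100e+00 -8.4000e-01 -3.6700e+00
  5.1000e-01  2.2080e+01]
[-17.76   0.   150.29   0.64   1.02  -2.34   0.51  22.51]
[-1.1460e+01 -3.0000e-02  1.5036e+02  5.9000e-01 -5.5000e-01 -2.9100e+00
  5.1000e-01  2.2900e+01]
[-5.4900e+00 -3.0000e-02  1.5035e+02  1.3500e+00  8.0000e-02 -2.6600e+00
  5.1000e-01  2.3290e+01]
[-2.7100e+00 -4.0000e-02  1.5016e+02  6.3000e-01  3.8000e-01 -4.8400e+00
  5.1000e-01  2.3560e+01]
[-9.7000e-01 -2.0000e-02  1.5014e+02 -9.3000e-01  5.9000e-01 -4.1300e+00
  5.1000e-01  2.3810e+01]
```

View pics/p2.png

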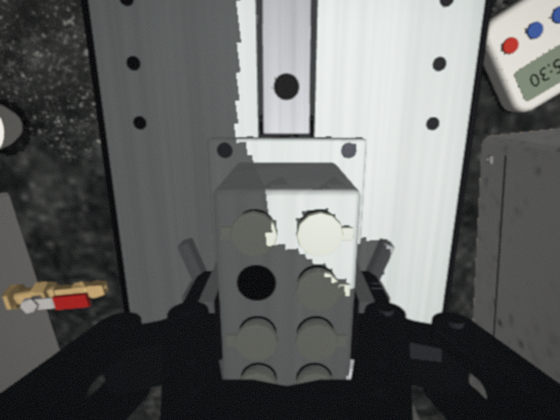

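The tongue's end (row ~135) now shows free before the foot's edge (row ~139), and its roughly 2 N lift vanished between x=-5.5 and -2.7, so it has snapped up. I'll feel for the back stop, then set the rack down and release.

Run:
```python
from h import *
for x in(0,1,2):
    bot.movel(W(x,150),O,10); bot.dwell(.2); r=rel(); print(r)
    if -(r[3])>4: bot.movel(W(x-.7,150),O,10); break
print(bot.movel(W(rel()[0],148.8),O,8,threshold=4),rel())
bot.grip(0.8); print(rel()); bot.dwell(.3)
bot.movel(W(rel()[0],230),O,80); print(rel())
bot.movel(W(-30,300),O,120)
c=cam("wrist"); cv2.imwrite("pics/e1.png",bot.capture("wrist")); print(rel())
```

```text
[-4.0000e-02  0.0000e+00  1.4999e+02  7.5000e-01  1.0500e+00 -4.7600e+00
  5.1000e-01  2.4320e+01]
[ 9.800e-01  1.000e-02  1.500e+02 -8.300e-01  1.400e-01 -4.520e+00
  5.100e-01  2.477e+01]
[ 1.0400e+00  2.0000e-02  1.4983e+02 -4.9400e+00  1.4600e+00 -1.4900e+00
  5.1000e-01  2.5220e+01]
True [ 9.1000e-01  2.0000e-02  1.4959e+02  1.0300e+00 -6.9000e-01  5.1200e+00
  5.1000e-01  2.5680e+01]
[ -2.32   0.18 147.03  -0.61   0.57  -0.22   0.8   26.04]
[-2.7600e+00  4.0000e-02  2.2927e+02  7.0000e-02 -5.0000e-02  1.5000e-01
  8.0000e-01  2.7520e+01]
[-3.0270e+01 -1.0000e-02  2.9902e+02  1.0800e+00  2.4000e-01 -1.1100e+00
  8.0000e-01  2.8350e+01]
```

View pics/e1.png

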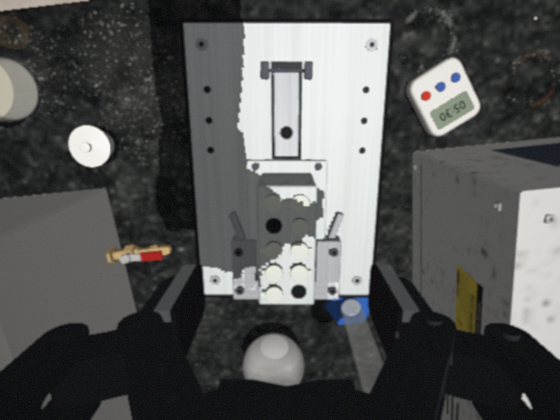

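The rack stands upright in the retainer, foot under the rails, with the foot edge at row ~160 and the tongue end at ~157. The TCP shifted 3 mm on release, so I'll measure the rack's final position.

Run:
```python
from h import *
c=cam("wrist"); g=cv2.cvtColor(cv2.imread("pics/e1.png"),cv2.COLOR_BGR2GRAY).astype(float)
def bl(u,v,r=4):
    w=g[v-r:v+r+1,u-r:u+r+1];t=np.percentile(w,85);Wt=np.clip(.6*(t-w)-.4*(0)-.25*(t-w.min()),0,None);yy,xx=np.mgrid[-r:r+1,-r:r+1]
    return u+(Wt*xx).sum()/Wt.sum(),v+(Wt*yy).sum()/Wt.sum()
for n,u,v,z,r in [("fL exp -52.5",255,167,133,4),("fR",319,167,133,4),("wellA exp -18,-9.4",274,226,189,6),("wellB exp 36,9",298,291,189,6),("plate screw exp -149",201,44,126,5),("ps",372,44,126,5),("tongue hole z132/130",286,132,130,6),("ret t1",238,252,142.5,4),("ret t2",335,252,142.5,4)]:
    p=bl(u,v,r); d=plane(c,*p,z)[:2]-PK; print(n,np.round(p,1),(d@UX).round(1),(d@UY).round(1))
print("foot edge",[( (plane(c,287,v,133)[:2]-PK)@UX).round(1) for v in(159,160,161)])
print(g[148:168,270].astype(int), g[148:168,286].astype(int))
```

```text
fL exp -52.5 [254.8 166.4] -51.9 -26.5
fR [317.8 166.2] -52.2 27.5
wellA exp -18,-9.4 [273.5 225.3] -17.3 -8.9
wellB exp 36,9 [298.2 291.2] 36.5 9.9
plate screw exp -149 [200.8  43.7] -149.6 -68.1
ps [371.6  44.1] -149.4 68.7
tongue hole z132/130 [286.  132.2] -80.5 0.2
ret t1 [237.9 252. ] 23.1 -42.4
ret t2 [333.6 252. ] 23.0 42.7
foot edge [np.float64(-58.3), np.float64(-57.5), np.float64(-56.6)]
[229 230 230 229 230 228 230 230 229 228 207 158 152 205 230 235 231 231
 232 232] [222 222 221 222 222 223 225 200 128  61  58  88 147 207 232 235 234 233
 234 233]
```

```bash
python3 -c "
from bench import bot
print(bot.sign_off())"
```

```text
the job is handed in; nothing more can be done
None
```

The rack is home in the retainer and released: about 0.5 mm from the pocket point both ways by wrist camera, tongue judged up from the force drop and the visible gap behind the foot. The job was handed in at about 28 s, no verdict was returned, and the beaker, crucible and timer were not touched.

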